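# Test and re-arm the stop button of a dosing pump

## Robot

A 6-joint arm with a two-finger parallel gripper is mounted at the origin on the work surface. World frame = base frame: x ahead of the robot, y to its left, z up, the work surface at z = 0. Lengths are in mm, angles in degrees, forces in N, time in s.
With the tool pointing down it reaches from about 300 to 850 mm from the base axis. Payload 4.2 kg.
Tool frame: the origin (TCP) lies between the finger pads; the fingertips stand 14 mm ahead of it and the grasp point (between the pads) lies 5 mm behind it; z points along the fingers, y is the line along which they close (so a half turn about z gives the same grasp; the last joint's range is limited). The gripper opens to 91 mm and grips with 3 to 60 N. Pads are 32 mm wide; open, the fingers measure 118 mm over their backs; the gripper's body (76 mm by 178 mm) begins 60 mm behind the grasp point.
Start: joints at [-65.088, 18.312, 89.639, -0, 72.044, -1.146], TCP at [252.592, -516.564, 227.976] pointing down, gripper open.
Joint ranges: [-177.97, 177.97], [-48.28, 115.42], [12.27, 149.76], [-77.06, 257.06], [2.81, 150.46], [-146.56, 146.56]. Speed limits (degrees/s): [147.25, 147.25, 180, 180, 180, 180].

## Interface

Orientations are given as [roll, pitch, yaw] about the fixed x, y, z axes, in that order (R = Rz(yaw) Ry(pitch) Rx(roll)).
In Python, from workcell import * gives the robot as it stands. The module is installed in compiled form; this text tells all that it offers.
- The arm moves only by the tool send_rows, never from a script. Its argument "deltas" is a list of rows, each a list of 2 entries, a list of its own where there are three numbers: the shift along the tool's x, y, z normalised to -1 to 1, where 1 is 0.5 m, then the turn, a rotation vector about the tool's x, y, z normalised to -1 to 1, where 1 is 0.5 rad. A call has 1 to 10 rows; each row shifts and turns the commanded pose from where the row before left it, along the tool's axes as they then stand; what a row does not reach is not made up. A row lasts 1/10 s, in which the tool goes at most 50 mm and 8.59 degrees, less where a joint would pass 70% of its speed; a pose out of reach is approached as far as the arm can. A call with a number of a shift or a turn outside -1 to 1 is refused whole. A call with a gripper value outside its range is refused whole. "grip" is the closure, from 0 (fully open) to 1 (shut), set as the call begins (left out, the last holds). The fingers move at their own pace and stop on an object; "grip_force" is the grip in N (left out, the last holds). Time passes only in rows, so rows that do not move let the fingers close. It gives the time, the measured TCP pose, the force, the opening and the grip force at its end, in the units of the state.
- state(): the state, without advancing time (a new reading comes with each control period).
- grab_frame(name): name is "side" or "top" or "wrist"; returns the picture (400x640x3 uint8, red, green, blue); there is no depth.
- calibration(name): a dict with "mtx" (3x3 intrinsics, pixels), "R" (3x3) and "t" (3): a world point X has camera coordinates R X + t. Camera axes: x right, y down, z forward; pixel columns grow to the right and rows downward; lengths in mm; the calibration is good to about 2 mm. A picture is of the moment at which its call begins: read the wrist's pose just before it. calibration takes no time and is no camera call; for the wrist camera it gives the pose at the moment of the call.
- job_done(): hands the job in; it is judged then, once.
Trained networks look in the newest picture that a camera, given by its name, has taken for a name from the list of things; names that differ only in an ending like _2 or _b are one class to them, and where a whole thing is asked for, a point or a joint stands for the part that bears it (a point fixed in the world has none). Each returns a list of dicts, best first, with "p" (0 to 1); they miss things now and then, are a little off and sometimes report something else, mostly with a low value. They report only what shows in the picture. A call takes as long as a camera call.
- trace(camera, label): "pixels" (400x640 bool, what is visible of it) and "bbox" ([left, top, width, height] in pixels, round what is visible of it).
The state is a dict: "time_s": time; "qpos": joint angles; "qvel": joint speeds; "effort": joint torques, N m; "ee_pos": TCP position; "ee_rot": TCP orientation; "force": force on the tool from outside, world axes, zero at the start; "torque": the same for the moment, N m; "gripper_width": finger opening in mm; "gripper_force": force on a finger pad.
Only numpy, scipy, OpenCV 4.12 (cv2) and the standard library are available. Lean on these libraries where they do the work, as an engineer would, in place of code of your own. Each camera call takes 0.05 s, during which the arm holds its last target. There are 200 camera calls.

## Task

Test the pump's emergency stop: push the red mushroom head straight in until it latches, take the finger off so that it stays in by itself, then twist it clockwise (seen from above) by pushing against the side of its raised bar until it springs back out. Then press the green reset button on the white pump right in and let it come back up. Use only light pushes of the fingers, without gripping or lifting anything, and leave the bottles and other loose things standing where they are.

Things in the scene. Friction and masses are not known exactly. Their poses are not given: they have to be found in the camera images.
- stop_box: stop station, fixed to the bench: a 100 x 100 mm grey and yellow box 65 mm high, with a black collar (48 mm across, to 71 mm) and the red mushroom head over it. Origin: centre of its underside, z up; the head turns and slides about the vertical line through it.
- stop_bar (a point): centre of the top of the raised bar on the red mushroom head, 121 mm above the bench when out; moves and turns with the head. Own x: along the bar, z up. Bar: red with a thin white line on top, 64 mm long, 12 mm wide, 20 mm above the flat face of the round head (64 mm across, 14 mm thick). At rest it lies along stop_box's x axis.
- stop_press (a joint): how far the mushroom head is pushed in (m): 0 out, 0.014 end stop. It latches at about 0.0105 and then rests at about 0.010; going in takes up to 9 N. Only twisting frees it: a spring then lifts it back to 0. If a fingertip blocks the rising head, it comes out once the finger is withdrawn.
- stop_twist (a joint): twist of the mushroom head (rad): 0 at rest, grows clockwise seen from above, end stop 0.8. When latched, it lets go at about 0.45; this takes up to 0.2 N m. A spring turns the head back to 0 when it is left.
- pump: white dosing pump, fixed to the bench: box 140 x 120 mm, 100 mm high, with a round grey pump head on the side that faces the robot. Origin: on the bench under the reset button, z up. Its box reaches from 60 mm before the origin to 80 mm behind it along its x axis, its pump head to 97 mm before it.
- reset_button_top (a point): centre of the top of the green reset button (28 mm across, in a black ring) on top of the pump, 122 mm above the bench when out; it moves with the button.
- reset_button (a joint): how far the green reset button is pressed in (m): 0 out, 0.006 fully in, which takes 5 N; it springs back by itself.
- amber_vial: loose amber bottle with blue cap, 46 mm across, 100 mm high, standing between the stop station and the pump. Origin: centre of its underside.
- clear_jar: loose clear jar with red cap, 48 mm across, 70 mm high, standing between the stop station and the pump. Origin: centre of its underside.
- beaker: loose clear beaker, 68 mm across, 85 mm high, towards the far side of the bench. Origin: centre of its underside.
- filter: loose white filter disc, 50 mm across, 34 mm high with its stub, towards the far side of the bench. Origin: centre of its underside.
- feed_bottle: loose amber bottle with blue cap, 86 mm across, 170 mm high, at the left (+y). Origin: centre of its underside.
- buffer_bottle: loose clear bottle with blue cap, 80 mm across, 150 mm high, at the right (-y). Origin: centre of its underside.

How it is judged:
By the outcome, as a careful person would: the job done as asked, in the order asked, and still so for the second after the job is handed in, with the robot touching nothing.
It also fails if it takes over 51 s, if anything falls off the work surface, if the arm or the gripper's body presses on something with over 40 N, if the wrist force passes 120 N, or if a joint passes its speed limit or range.

## Working session

There is one attempt and no reset: what is moved stays moved. The work goes in short steps, Python scripts to look and compute and a tool call to move; the robot and the scene stay as the last step left them, time stands still between calls to the robot, and variables do not carry over. Pictures are saved under pics/ and viewed, at most 10 in all, crops included, and the job is handed in when it is done.

Besides the shell and the picture viewer there is one more tool, called by a JSON object that holds its "op" and its "data". send_rows: Moves the arm, as the interface text tells. Scaled input: -1 to 1 covers 0.5 m each way for a shift and 0.5 rad each way for a turn. Its arguments: {"type":"object","properties":{"deltas":{"type":"array","items":{"type":"array"}},"grip":{"type":"number"},"grip_force":{"type":"number"}},"required":["deltas"]}

```bash
mkdir -p pics; cat > h.py <<'E'
from workcell import *
import numpy as np, cv2
def ray(cal,uv,z):
    K,R,t=[np.array(cal[k],float) for k in("mtx","R","t")]
    d=R.T@np.linalg.inv(K)@np.array([uv[0],uv[1],1.]);c=-R.T@t.ravel()
    return c+d*(z-c[2])/d[2]
E
python3 - <<'E'
from h import *
for n in("top","side"):
    f=grab_frame(n);cv2.imwrite(f"pics/{n}0.png",f[:,:,::-1]);c=calibration(n)
    print(n,(-np.array(c["R"]).T@np.array(c["t"])).round())
    for l,z in(("stop_bar",121),("stop_box",65),("pump",100),("reset_button_top",122),("amber_vial",100),("clear_jar",70)):
        for r in trace(n,l)[:2]:
            m=r["pixels"];v,u=np.nonzero(m);b=cv2.minAreaRect(np.c_[u,v].astype(np.float32))
            print(l,round(r["p"],2),r["bbox"],u.mean().round(1),v.mean().round(1),ray(c,(u.mean(),v.mean()),z).round(1),np.round(b[2],1))
print(state()["ee_pos"],state()["ee_rot"],state()["time_s"])
E
```

```text
top [ 405.   17. 1327.]
stop_bar 0.82 [385.5, 220.2, 22.5, 22.8] 394.9 231.5 [ 529.8 -183.   121. ] 90.0
stop_box 0.66 [372.7, 215.5, 41.2, 39.9] 392.1 233.4 [ 530.  -184.1   65. ] 18.4
stop_box 0.54 [345.5, 140.0, 20.0, 28.9] 355.2 153.5 [769.  -80.4  65. ] 26.6
pump 0.68 [239.7, 209.9, 54.7, 62.7] 264.6 240.2 [507.7 179.  100. ] 79.1
amber_vial 0.63 [316.7, 240.7, 15.6, 18.0] 324.3 250.7 [478.4  12.  100. ] 45.0
clear_jar 0.82 [322.3, 185.7, 17.4, 24.2] 330.3 197.2 [635.6  -5.8  70. ] 90.0
clear_jar 0.18 [149.2, 204.6, 47.5, 32.3] 171.9 219.5 [570.  451.8  70. ] 26.6
side [598. 889. 797.]
stop_bar 0.52 [333.2, 161.2, 23.1, 12.5] 344.4 165.4 [ 538.2 -157.5  121. ] 90.0
stop_box 0.77 [328.0, 164.1, 32.4, 34.8] 343.8 179.9 [ 537.7 -154.5   65. ] 15.9
pump 0.84 [320.8, 229.3, 73.1, 59.0] 354.7 257.7 [521.7 232.2 100. ] 82.9
clear_jar 0.59 [301.0, 201.6, 20.6, 29.7] 310.0 215.2 [642.7  38.2  70. ] 90.0
[ 252.59548446 -516.57947307  227.99891017] [1.79990867e+02 2.50533369e-04 2.60567245e+01] 0.7
```

View pics/top0.png

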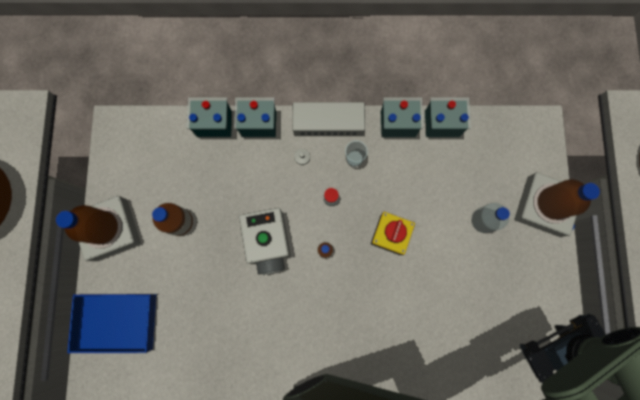

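View pics/side0.png

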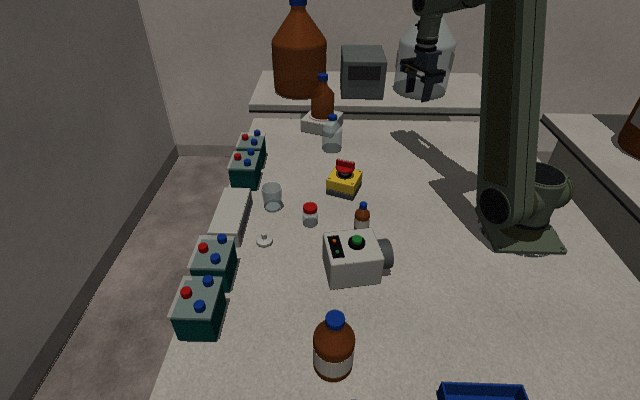

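The top view has the stop head at about (396,232) with its bar pointing up and right, around −20° in world. The green button is at about (264,239), and the vial (325,250) and jar (331,196) stand between the two. The side view agrees. Next I'll work out a move that puts the wrist camera over the stop.

```bash
cat >> h.py <<'E'
from scipy.spatial.transform import Rotation as Ro
def delta(target,yaw):
    "total shift in current tool axes (norm. units) and turn about tool z (norm.)"
    s=state();R=Ro.from_euler("xyz",s["ee_rot"],degrees=True)
    T=Ro.from_euler("xyz",[180,0,yaw],degrees=True)
    print("t",s["time_s"],"pos",np.round(s["ee_pos"],1),"rot",np.round(s["ee_rot"],2),"F",np.round(s["force"],1))
    print("shift now-axes",(R.inv().apply(np.array(target)-s["ee_pos"])/500).round(4),"in final axes",(T.inv().apply(np.array(target)-s["ee_pos"])/500).round(4),"turn",((R.inv()*T).as_rotvec()/.5).round(4))
E
python3 - <<'E'
from h import *
delta((500,-170,330),70)
c=calibration("wrist");s=state();R=Ro.from_euler("xyz",s["ee_rot"],degrees=True)
print("cam in tool",R.inv().apply(-np.array(c["R"]).T@np.array(c["t"])-s["ee_pos"]).round(), "axis",R.inv().apply(np.array(c["R"])[2]).round(3),np.array(c["mtx"])[0,0])
E
```

```text
t 0.7 pos [ 252.6 -516.6  228. ] rot [179.99   0.    26.06] F [-0.1  0.4 -0.2]
shift now-axes [ 0.749  -0.4053 -0.2041] in final axes [ 0.8206  0.2279 -0.204 ] turn [ 3.0000e-04  1.0000e-04 -1.5339e+00]
cam in tool [  71.    0. -156.] axis [-0.255  0.001  0.967] 285.4255769041902
```

{"op": "send_rows", "data": {"deltas": [[[0.075,-0.04,-0.02],[0,0,0]],[[0.075,-0.04,-0.02],[0,0,0]],[[0.075,-0.04,-0.02],[0,0,0]],[[0.075,-0.04,-0.02],[0,0,0]],[[0.075,-0.04,-0.02],[0,0,0]],[[0.075,-0.04,-0.02],[0,0,0]],[[0.075,-0.04,-0.02],[0,0,0]],[[0.075,-0.04,-0.02],[0,0,0]],[[0.075,-0.04,-0.02],[0,0,0]],[[0.075,-0.04,-0.02],[0,0,0]]], "grip": 1, "grip_force": 5}}

```text
time_s: 1.7
ee_pos: [502.4, -170.6, 328.6]
ee_rot: [180.0, -0.0, 26.1]
force: [-0.1, -0.3, 0.9]
gripper_width: 14.0
gripper_force: 0.0
```

{"op": "send_rows", "data": {"deltas": [[[0,0,0],[0,0,-0.256]],[[0,0,0],[0,0,-0.256]],[[0,0,0],[0,0,-0.256]],[[0,0,0],[0,0,-0.256]],[[0,0,0],[0,0,-0.256]],[[0,0,0],[0,0,-0.256]],[[0,0,0],[0,0,0]],[[0,0,0],[0,0,0]]]}}

```text
time_s: 2.5
ee_pos: [501.6, -172.1, 328.0]
ee_rot: [180.0, 0.0, 69.9]
force: [0.7, 0.2, 0.6]
gripper_width: 0.6
gripper_force: 0.0
```

```bash
python3 - <<'E'
from h import *
s=state();c=calibration("wrist");f=grab_frame("wrist");cv2.imwrite("pics/w1.png",f[:,:,::-1])
print(s["time_s"],np.round(s["ee_pos"],1),np.round(s["ee_rot"],2),np.round(s["force"],2),s["gripper_width"])
for l,z in(("stop_bar",121),("stop_box",65)):
    for r in trace("wrist",l)[:2]:
        v,u=np.nonzero(r["pixels"]);print(l,r["p"],r["bbox"],ray(c,(u.mean(),v.mean()),z).round(1))
        if l=="stop_box":
            # box top outline: yellow pixels -> plane z=65
            hsv=cv2.cvtColor(f,cv2.COLOR_RGB2HSV)
            y=cv2.inRange(hsv,(20,120,80),(35,255,255));vv,uu=np.nonzero(y)
            P=np.array([ray(c,(a,b),65)[:2] for a,b in zip(uu,vv)],np.float32)
            print("yellow",cv2.minAreaRect(P))
# white line
hsv=cv2.cvtColor(f,cv2.COLOR_RGB2HSV)
red=((hsv[:,:,0]<8)|(hsv[:,:,0]>172))&(hsv[:,:,1]>130)
n,L,st,ce=cv2.connectedComponentsWithStats(red.astype(np.uint8));k=1+np.argmax(st[1:,4]);print("red",st[k],ce[k])
hull=cv2.convexHull(np.argwhere(L==k)[:,::-1].astype(np.int32));M=np.zeros(red.shape,np.uint8);cv2.fillConvexPoly(M,hull,1)
w=(M>0)&(hsv[:,:,1]<110)&(hsv[:,:,2]>110);v,u=np.nonzero(w)
P=np.array([ray(c,(a,b),121)[:2] for a,b in zip(u,v)],np.float32);print("line",len(P),cv2.minAreaRect(P) if len(P) else 0)
E
```

```text
2.5 [ 501.6 -172.1  328. ] [179.99   0.    69.91] [0.66 0.22 0.61] 0.582505225307542
stop_bar 0.97 [315.2, 160.2, 52.4, 46.3] [ 533.5 -182.7  121. ]
stop_box 0.92 [306.5, 145.4, 65.6, 70.0] [ 533.5 -185.2   65. ]
yellow ((390.0668640136719, -239.73699951171875), (298.3220520019531, 502.16131591796875), 69.97640228271484)
red [ 320  163   47   43 1406] [341.6173542  183.60312945]
line 101 ((533.4666748046875, -188.15626525878906), (2.646599531173706, 51.95524978637695), 69.96369934082031)
```

View pics/w1.png

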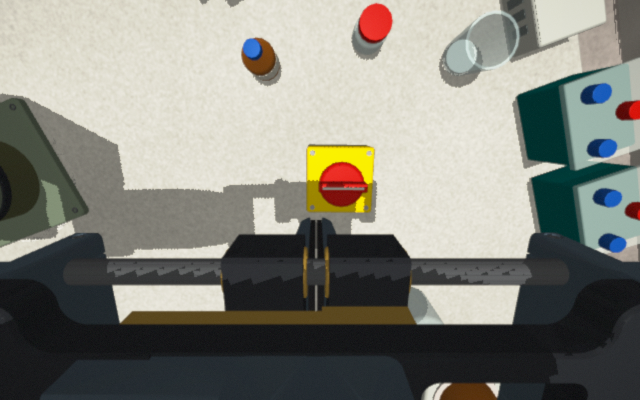

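The wrist picture shows the red head at about (342,184). Its white line is horizontal in the image, so the bar lies along tool y at −20°, and its centre is near (533,−186).

```bash
python3 - <<'E'
from h import *
delta((533,-186,145),70)
E
```

```text
t 2.65 pos [ 501.6 -172.2  328. ] rot [180.     0.    69.98] F [ 0.9 -0.8  0.4]
shift now-axes [-0.0045  0.0684  0.3659] in final axes [-0.0045  0.0684  0.3659] turn [ 0.0001  0.0001 -0.0006]
```

{"op": "send_rows", "data": {"deltas": [[[-0.0045,0.068,0.06],[0,0,0]],[[0,0,0.08],[0,0,0]],[[0,0,0.08],[0,0,0]],[[0,0,0.08],[0,0,0]],[[0,0,0.05],[0,0,0]],[[0,0,0.016],[0,0,0]],[[0,0,0],[0,0,0]],[[0,0,0],[0,0,0]]]}}

```text
time_s: 3.45
ee_pos: [533.9, -186.3, 146.5]
ee_rot: [179.8, 0.0, 70.0]
force: [-0.3, 0.1, 0.8]
gripper_width: 0.1
gripper_force: 0.0
```

{"op": "send_rows", "data": {"deltas": [[[0,0,0.008],[0,0,0]],[[0,0,0.006],[0,0,0]],[[0,0,0.006],[0,0,0]],[[0,0,0.006],[0,0,0]],[[0,0,0.004],[0,0,0]],[[0,0,0.004],[0,0,0]],[[0,0,0],[0,0,0]],[[0,0,0],[0,0,0]]]}}

```text
time_s: 4.25
ee_pos: [533.1, -186.0, 128.4]
ee_rot: [179.9, 0.0, 70.1]
force: [-0.8, 0.5, 3.5]
gripper_width: 0.2
gripper_force: 2.3
```

{"op": "send_rows", "data": {"deltas": [[[0,0,0.003],[0,0,0]],[[0,0,0.003],[0,0,0]],[[0,0,0.003],[0,0,0]],[[0,0,0.002],[0,0,0]],[[0,0,0],[0,0,0]],[[0,0,0],[0,0,0]]]}}

```text
time_s: 4.85
ee_pos: [533.2, -186.1, 123.1]
ee_rot: [179.9, 0.0, 70.1]
force: [-0.5, 0.3, 5.9]
gripper_width: 0.5
gripper_force: 3.2
```

{"op": "send_rows", "data": {"deltas": [[[0,0,0.002],[0,0,0]],[[0,0,0],[0,0,0]],[[0,0,0],[0,0,0]]]}}

```text
time_s: 5.15
ee_pos: [533.2, -186.0, 122.2]
ee_rot: [179.9, 0.0, 70.1]
force: [-1.2, 0.7, 6.1]
gripper_width: 0.6
gripper_force: 3.4
```

{"op": "send_rows", "data": {"deltas": [[[0,0,-0.01],[0,0,0]],[[0,0,-0.03],[0,0,0]],[[0,0,-0.06],[0,0,0]],[[0,0,-0.1],[0,0,0]],[[0,0,-0.1],[0,0,0]],[[0,0,0],[0,0,0]],[[0,0,0],[0,0,0]]]}}

```text
time_s: 5.85
ee_pos: [533.0, -185.9, 272.1]
ee_rot: [179.9, 0.0, 70.1]
force: [-0.9, 0.2, -0.9]
gripper_width: 0.1
gripper_force: 0.0
```

```bash
python3 - <<'E'
from h import *
s=state();c=calibration("wrist");f=grab_frame("wrist");cv2.imwrite("pics/w2.png",cv2.resize(f[100:250,220:460,::-1],None,fx=3,fy=3,interpolation=cv2.INTER_CUBIC))
print(s["time_s"],np.round(s["ee_pos"],1))
hsv=cv2.cvtColor(f,cv2.COLOR_RGB2HSV)
red=((hsv[:,:,0]<8)|(hsv[:,:,0]>172))&(hsv[:,:,1]>130)
for l,z in(("stop_bar",111),("stop_box",65)):
    for r in trace("wrist",l)[:1]:
        v,u=np.nonzero(r["pixels"]);print(l,r["p"],r["bbox"],[ray(c,(u.mean(),v.mean()),zz).round(1) for zz in(z,z+10)])
K,R,t=[np.array(c[k],float) for k in("mtx","R","t")]
ax=np.array([np.cos(np.radians(-20)),np.sin(np.radians(-20)),0])
for z in(111,121):
  for e in(-32,32): 
    p=K@(R@(np.array([533,-186,z])+e*ax)+t.ravel());print(z,e,(p[:2]/p[2]).round(1))
E
```

```text
5.85 [ 533.  -185.9  272.1]
stop_box 0.96 [280.0, 144.8, 75.7, 77.9] [array([ 534.5, -183.6,   65. ]), array([ 535.1, -181.8,   75. ])]
111 -32 [287.4 192.6]
111 32 [343.6 192.7]
121 -32 [286.5 194.6]
121 32 [344.4 194.7]
```

View pics/w2.png

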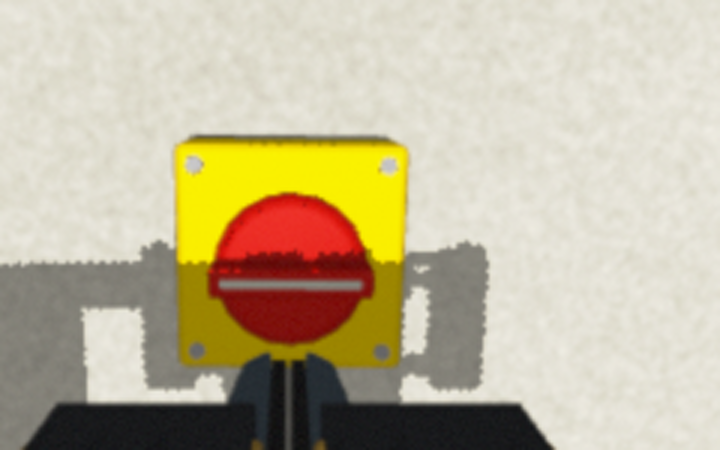

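The wrist crop shows the bar from about u=290 to 344 at v=195 in full-frame pixels. That fits the latched height with the centre near (534.3,−188.3). I'll confirm with the side camera and work out the twist approach.

```bash
python3 - <<'E'
from h import *
a=cv2.imread("pics/side0.png")[:,:,::-1];b=grab_frame("side");cv2.imwrite("pics/side1.png",b[:,:,::-1])
for f in(a,b):
    h=cv2.cvtColor(np.ascontiguousarray(f[150:205,320:370]),cv2.COLOR_RGB2HSV)
    m=((h[:,:,0]<8)|(h[:,:,0]>172))&(h[:,:,1]>120);v,u=np.nonzero(m);print(m.sum(),v.min()+150,v.max()+150,v.mean().round(1)+150,u.mean().round(1)+320)
C=np.array([534.3,-188.3]);X=np.array([.9397,-.342]);Y=np.array([.342,.9397])
delta((*(C+34*X+28*Y),118),70)
c=calibration("side");K,R,t=[np.array(c[k],float) for k in("mtx","R","t")]
for z in(111,121):
    p=K@(R@np.array([*C,z])+t.ravel());print((p[:2]/p[2]).round(1))
E
```

```text
217 159 176 166.4 344.5
216 162 176 168.9 344.3
t 6.05 pos [ 532.  -185.5  269.4] rot [-179.77    0.     70.06] F [-0.1 -1.2  0.1]
shift now-axes [0.0524 0.0756 0.3025] in final axes [0.0524 0.0743 0.3028] turn [-0.0081  0.0001  0.0022]
[345.2 163. ]
[345.3 160.4]
```

{"op": "send_rows", "data": {"deltas": [[[0.026,0.036,0.04],[0,0,0]],[[0.0265,0.036,0.06],[0,0,0]],[[0,0,0.08],[0,0,0]],[[0,0,0.08],[0,0,0]],[[0,0,0.035],[0,0,0]],[[0,0,0.012],[0,0,0]],[[0,0,0],[0,0,0]],[[0,0,0],[0,0,0]]]}}

```text
time_s: 6.85
ee_pos: [576.3, -173.8, 118.8]
ee_rot: [179.9, 0.0, 70.1]
force: [0.4, 0.1, 0.2]
gripper_width: 0.7
gripper_force: 0.0
```

{"op": "send_rows", "data": {"deltas": [[[-0.006,0,0],[0,0,0]],[[-0.006,0,0],[0,0,0]],[[-0.004,0,0],[0,0,0]],[[-0.004,0,0],[0,0,0]],[[0,0,0],[0,0,0]],[[0,0,0],[0,0,0]]]}}

```text
time_s: 7.45
ee_pos: [572.2, -183.0, 118.1]
ee_rot: [180.0, 0.0, 70.1]
force: [1.9, 0.3, 0.2]
gripper_width: 0.6
gripper_force: 0.5
```

{"op": "send_rows", "data": {"deltas": [[[-0.003,0,0],[0,0,0]],[[-0.003,0,0],[0,0,0]],[[-0.003,0,0],[0,0,0]],[[-0.003,0,0],[0,0,0]],[[0,0,0],[0,0,0]],[[0,0,0],[0,0,0]]]}}

```text
time_s: 8.05
ee_pos: [570.2, -188.8, 118.0]
ee_rot: [180.0, 0.0, 70.1]
force: [0.9, 1.8, 2.1]
gripper_width: 0.5
gripper_force: 1.0
```

{"op": "send_rows", "data": {"deltas": [[[-0.003,0,0],[0,0,0]],[[-0.003,0,0],[0,0,0]],[[-0.003,0,0],[0,0,0]],[[0,0,0],[0,0,0]],[[0,0,0],[0,0,0]]]}}

```text
time_s: 8.55
ee_pos: [568.3, -192.8, 117.7]
ee_rot: [-180.0, 0.0, 70.1]
force: [0.0, 2.1, 1.4]
gripper_width: 0.5
gripper_force: 0.8
```

```bash
python3 - <<'E'
from h import *
s=state();f=grab_frame("wrist");b=grab_frame("side")
cv2.imwrite("pics/w3.png",np.hstack([cv2.resize(f[100:260,180:420,::-1],(400,266)),cv2.resize(b[130:210,290:410,::-1],(400,266),interpolation=cv2.INTER_CUBIC)]))
print(s["time_s"],np.round(s["ee_pos"],1),np.round(s["force"],1))
E
```

```text
8.55 [ 568.3 -192.8  117.7] [0.  2.1 1.4]
```

View pics/w3.png

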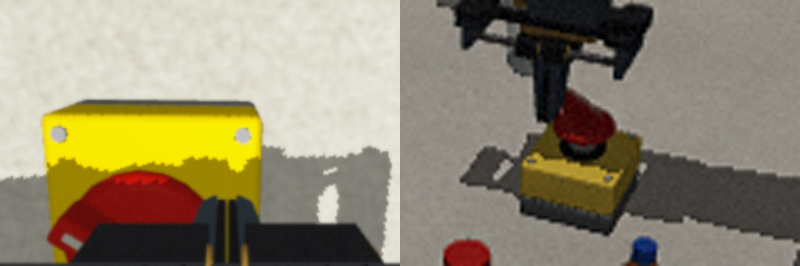

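The wrist half shows the bar turned well clockwise, and the side half shows the head raised with the black collar visible. I'll back the finger off and check.

{"op": "send_rows", "data": {"deltas": [[[0.01,0,-0.002],[0,0,0]],[[0.02,0,0],[0,0,0]],[[0.03,0,-0.005],[0,0,0]],[[0,0,-0.06],[0,0,0]],[[0,0,-0.08],[0,0,0]],[[-0.04,-0.04,-0.08],[0,0,0]],[[-0.02,-0.032,-0.08],[0,0,0]],[[0,0,0],[0,0,0]],[[0,0,0],[0,0,0]]]}}

```text
time_s: 9.55
ee_pos: [535.1, -179.9, 272.6]
ee_rot: [179.8, 0.0, 70.1]
force: [0.2, 0.2, -1.1]
gripper_width: 0.6
gripper_force: 0.0
```

```bash
python3 - <<'E'
from h import *
s=state();f=grab_frame("wrist");b=grab_frame("side")
for x in(cv2.imread("pics/side0.png")[:,:,::-1],cv2.imread("pics/side1.png")[:,:,::-1],b):
    h=cv2.cvtColor(np.ascontiguousarray(x[150:205,320:370]),cv2.COLOR_RGB2HSV)
    m=((h[:,:,0]<8)|(h[:,:,0]>172))&(h[:,:,1]>120);v,u=np.nonzero(m);print(m.sum(),v.min()+150,v.max()+150,v.mean().round(1)+150)
cv2.imwrite("pics/w4.png",np.hstack([cv2.resize(f[80:240,200:440,::-1],(400,266)),cv2.resize(b[130:210,290:410,::-1],(400,266),interpolation=cv2.INTER_CUBIC)]))
# pump button from the top picture: green circle, bright
t=grab_frame("top");c=calibration("top");h=cv2.cvtColor(t,cv2.COLOR_RGB2HSV)
g=cv2.inRange(h,(45,90,40),(85,255,255));g[:,:235]=0;g[:,290:]=0;g[:228]=0;g[255:]=0
v,u=np.nonzero(g);print(g.astype(bool).sum(),u.mean(),v.mean(),ray(c,(u.mean(),v.mean()),122).round(1))
B=ray(c,(u.mean(),v.mean()),122)
delta((B[0],B[1],270),90)
E
```

```text
217 159 176 166.4
216 162 176 168.9
220 159 173 166.5
92 262.6195652173913 237.6195652173913 [513.  181.8 122. ]
t 9.7 pos [ 534.5 -179.7  269.7] rot [-179.82    0.     70.11] F [ 0.8 -0.6  0.2]
shift now-axes [ 6.651e-01 -2.866e-01  3.000e-04] in final axes [ 7.229e-01 -4.320e-02 -6.000e-04] turn [-0.0064 -0.001  -0.6944]
```

View pics/w4.png

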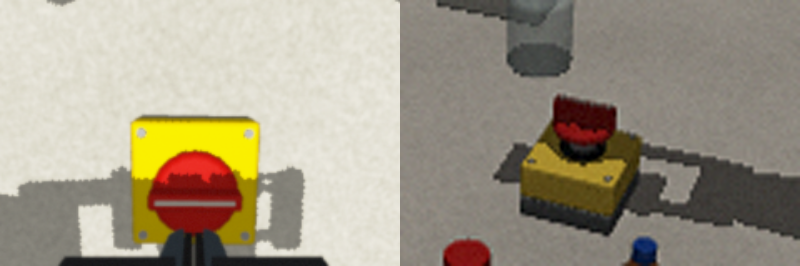

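The wrist half shows the head back out with its bar straight again, and the side half has it at its original height. Next is the pump.

{"op": "send_rows", "data": {"deltas": [[[0.066,-0.029,-0.01],[0,0,0]],[[0.066,-0.029,-0.01],[0,0,0]],[[0.066,-0.029,-0.01],[0,0,0]],[[0.066,-0.029,-0.01],[0,0,0]],[[0.066,-0.029,-0.01],[0,0,0]],[[0.066,-0.029,-0.01],[0,0,0]],[[0.066,-0.029,0],[0,0,0]],[[0.066,-0.029,0],[0,0,0]],[[0.066,-0.029,0],[0,0,0]],[[0.066,-0.029,0],[0,0,0]]]}}

```text
time_s: 10.7
ee_pos: [510.4, 181.1, 299.6]
ee_rot: [-179.9, 0.1, 70.1]
force: [0.9, 0.8, 0.9]
gripper_width: 0.8
gripper_force: 0.0
```

{"op": "send_rows", "data": {"deltas": [[[0,0,0],[0,0,0]],[[0,0,0],[0,0,0]],[[0,0,0],[0,0,0]]]}}

```text
time_s: 11.0
ee_pos: [510.9, 178.6, 300.4]
ee_rot: [-179.9, 0.1, 70.0]
force: [-0.6, -0.0, 0.1]
gripper_width: 0.6
gripper_force: 0.0
```

```bash
python3 - <<'E'
from h import *
s=state();c=calibration("wrist");f=grab_frame("wrist");cv2.imwrite("pics/w5.png",f[:,:,::-1])
h=cv2.cvtColor(f,cv2.COLOR_RGB2HSV)
g=cv2.inRange(h,(45,90,40),(85,255,255))
n,L,st,ce=cv2.connectedComponentsWithStats(g)
for i in np.argsort(-st[1:,4])[:3]+1: print(st[i],ce[i].round(1),ray(c,ce[i],122).round(1))
for r in trace("wrist","reset_button_top")[:2]: print(r["p"],r["bbox"])
i=1+np.argmax(st[1:,4]);B=ray(c,ce[i],122);delta((B[0],B[1],145),70)
E
```

```text
[305 173  25  24 453] [317.  184.3] [514.2 183.8 122. ]
[343 141  10  10  76] [347.4 145.4] [562.5 214.7 122. ]
[548 105   2   1   2] [548.5 105. ] [786.1 180.6 122. ]
0.68 [305.6, 175.3, 24.2, 19.6]
t 11.1 pos [511.1 178.2 301. ] rot [-1.7997e+02  5.0000e-02  6.9980e+01] F [ 0.5 -1.3 -0.4]
shift now-axes [0.013  0.0022 0.312 ] in final axes [0.0127 0.0021 0.312 ] turn [-0.001   0.0018 -0.0006]
```

View pics/w5.png

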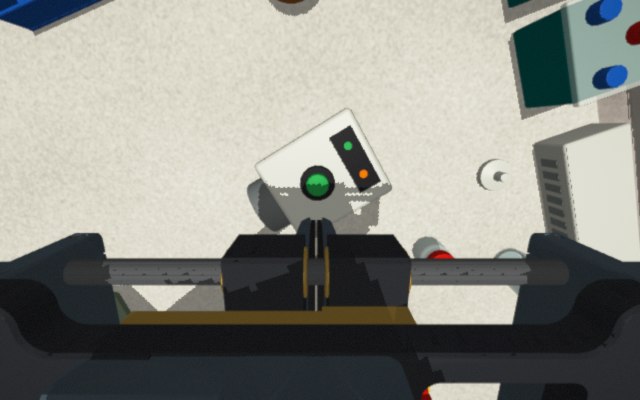

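The wrist picture shows the green button at (317,184), which puts it at about (514,183).

{"op": "send_rows", "data": {"deltas": [[[0.01,0.002,0.05],[0,0,0]],[[0,0,0.08],[0,0,0]],[[0,0,0.08],[0,0,0]],[[0,0,0.06],[0,0,0]],[[0,0,0.03],[0,0,0]],[[0,0,0.014],[0,0,0]],[[0,0,0],[0,0,0]],[[0,0,0],[0,0,0]]]}}

```text
time_s: 11.9
ee_pos: [514.4, 183.4, 145.4]
ee_rot: [179.9, -0.1, 70.0]
force: [-0.4, -0.1, 0.4]
gripper_width: 0.1
gripper_force: 0.0
```

{"op": "send_rows", "data": {"deltas": [[[0,0,0.004],[0,0,0]],[[0,0,0.004],[0,0,0]],[[0,0,0.003],[0,0,0]],[[0,0,0.003],[0,0,0]],[[0,0,0.002],[0,0,0]],[[0,0,0],[0,0,0]],[[0,0,0],[0,0,0]]]}}

```text
time_s: 12.6
ee_pos: [513.7, 183.6, 136.4]
ee_rot: [180.0, 0.0, 70.1]
force: [-0.1, -0.4, -0.6]
gripper_width: 0.6
gripper_force: 0.0
```

{"op": "send_rows", "data": {"deltas": [[[0,0,0.003],[0,0,0]],[[0,0,0.002],[0,0,0]],[[0,0,0.002],[0,0,0]],[[0,0,0.002],[0,0,0]],[[0,0,0],[0,0,0]],[[0,0,0],[0,0,0]]]}}

```text
time_s: 13.2
ee_pos: [513.7, 183.6, 132.1]
ee_rot: [180.0, -0.0, 70.1]
force: [-0.7, -0.7, 4.0]
gripper_width: 0.7
gripper_force: 1.9
```

{"op": "send_rows", "data": {"deltas": [[[0,0,0.001],[0,0,0]],[[0,0,0.001],[0,0,0]],[[0,0,0.001],[0,0,0]],[[0,0,0],[0,0,0]],[[0,0,0],[0,0,0]]]}}

```text
time_s: 13.7
ee_pos: [513.8, 183.6, 130.5]
ee_rot: [180.0, -0.0, 70.1]
force: [-0.9, 1.1, 4.7]
gripper_width: 0.2
gripper_force: 2.3
```

Force follows the button spring. I'll go on until it rises sharply at the stop.

{"op": "send_rows", "data": {"deltas": [[[0,0,0.001],[0,0,0]],[[0,0,0.001],[0,0,0]],[[0,0,0],[0,0,0]],[[0,0,0],[0,0,0]]]}}

```text
time_s: 14.1
ee_pos: [513.8, 183.6, 130.2]
ee_rot: [180.0, -0.0, 70.1]
force: [-1.8, -0.4, 8.7]
gripper_width: 0.5
gripper_force: 4.5
```

{"op": "send_rows", "data": {"deltas": [[[0,0,0.001],[0,0,0]],[[0,0,0],[0,0,0]],[[0,0,0],[0,0,0]]]}}

```text
time_s: 14.4
ee_pos: [513.8, 183.6, 130.2]
ee_rot: [180.0, -0.0, 70.1]
force: [-3.5, 0.1, 11.2]
gripper_width: 0.7
gripper_force: 5.8
```

It has bottomed out: the tip is at 116 mm, force is rising and there's no more travel. Withdrawing now.

{"op": "send_rows", "data": {"deltas": [[[0,0,-0.006],[0,0,0]],[[0,0,-0.02],[0,0,0]],[[0,0,-0.06],[0,0,0]],[[0,0,-0.08],[0,0,0]],[[0,0,-0.08],[0,0,0]],[[0,0,-0.08],[0,0,0]],[[0,0,0],[0,0,0]],[[0,0,0],[0,0,0]],[[0,0,0],[0,0,0]],[[0,0,0],[0,0,0]]]}}

```text
time_s: 15.4
ee_pos: [512.9, 183.3, 290.1]
ee_rot: [-179.8, 0.1, 70.1]
force: [-0.0, -1.0, -0.6]
gripper_width: 0.6
gripper_force: 0.0
```

```bash
python3 - <<'E'
from h import *
b=grab_frame("side");a=cv2.imread("pics/side0.png")[:,:,::-1]
def blob(x,r0,r1,c0,c1,lo,hi):
    h=cv2.cvtColor(np.ascontiguousarray(x[r0:r1,c0:c1]),cv2.COLOR_RGB2HSV)
    m=cv2.inRange(h,lo,hi);v,u=np.nonzero(m);return len(v),u.mean().round(1)+c0,v.mean().round(1)+r0,v.min()+r0
for x in(a,b):
    print("green",blob(x,228,255,345,370,(45,90,40),(85,255,255)),"red",blob(x,150,190,320,370,(0,120,60),(8,255,255)),"vialcap",blob(x,195,215,350,375,(100,100,30),(130,255,255)),"jarcap",blob(x,198,215,298,322,(0,120,60),(8,255,255)))
s=state();print(s["time_s"],np.round(s["ee_pos"],1),np.round(s["force"],1))
E
```

```text
green (80, np.float64(356.6), np.float64(239.3), np.int64(235)) red (173, np.float64(344.6), np.float64(166.2), np.int64(159)) vialcap (50, np.float64(362.9), np.float64(205.1), np.int64(201)) jarcap (130, np.float64(309.4), np.float64(207.3), np.int64(202))
green (71, np.float64(356.6), np.float64(239.3), np.int64(235)) red (143, np.float64(343.4), np.float64(166.5), np.int64(159)) vialcap (47, np.float64(362.9), np.float64(205.0), np.int64(202)) jarcap (119, np.float64(309.3), np.float64(207.2), np.int64(202))
15.45 [513.  183.3 290.3] [-0.6 -0.9 -0.6]
```

The button and stop head are both back out, and the vial and jar haven't moved. Handing in.

```bash
python3 -c "
from workcell import *
print(job_done())"
```

```text
the job is handed in; nothing more can be done
None
```

The job is handed in: the emergency stop latched, held by itself and sprang back out on a clockwise twist; then the green reset button was pressed fully in and came back up, the vial and jar did not move, and the arm finished clear at about 15.5 s.

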